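# Tip the sharpeners into the clip-top canister and clamp it shut

### The arm

A 7-joint arm with a two-finger parallel gripper is mounted at the origin on the work surface. World frame = base frame: x ahead of the robot, y to its left, z up, the work surface at z = 0. Lengths are in m, angles in rad, forces in N, time in s.
With the tool pointing down it reaches from about 0.4 to 0.85 m from the base axis. Payload 4.5 kg.
Tool frame: the origin (TCP) lies at the very end of the fingers, on their centre line; the grasp point (between the pads) lies 19 mm behind it; z points along the fingers, y is the line along which they close (so a half turn about z gives the same grasp; the last joint's range is limited). The gripper opens to 88 mm and grips with 3 to 60 N. Pads are 18 mm wide; open, the fingers measure 123 mm over their backs; the gripper's body (75 mm by 187 mm) begins 45 mm behind the grasp point.
Start: joints at [1.343, 0.689, -0.195, 1.565, 0.157, 0.902, -0.215], TCP at [0.162, -0.604, 0.239] pointing down, gripper open.
Joint ranges: [-3.01, 3.01], [-0.46, 2.08], [-1.47, 1.51], [0.13, 2.56], [-1, 4.14], [0.04, 2.09], [-2.66, 2.66]. Speed limits (rad/s): [2.57, 2.57, 3.14, 3.14, 3.14, 3.14, 3.14].

### API

Orientations are given as a unit quaternion [x, y, z, w].
In Python, from plant import r gives the robot as it stands. The module is installed in compiled form; this text tells all that it offers.
- The arm moves only by the tool step_arm, never from a script. Its argument "increments" is a list of rows, each a list of 2 entries, a list of its own where there are three numbers: the shift along the world's x, y, z in cm, then the turn, a rotation vector about the world's x, y, z in degrees. A call has exactly 10 rows; each row shifts and turns the commanded pose from where the row before left it; what a row does not reach is not made up. A row lasts 1/10 s, in which the tool goes at most 50 mm and 8.59 degrees, less where a joint would pass 70% of its speed; a pose out of reach is approached as far as the arm can. A call is refused whole if a number of a shift passes 5 or a number of a turn 8.59, either way. A call with a gripper value outside its range is refused whole. "fingers" is the opening, from 0 (shut) to 1 (fully open), set as the call begins (left out, the last holds). The fingers move at their own pace and stop on an object; "grip_force" is the grip in N (left out, the last holds). Time passes only in rows, so rows that do not move let the fingers close, or fill a call up. It gives the time, the measured TCP pose, the force, the opening and the grip force at its end, in the units of the state.
- r.get_state(): the state, without advancing time (a new reading comes with each control period).
- r.snapshot(name): name is "side" or "top" or "wrist"; returns (picture, depth): 420x560x3 uint8, red, green, blue; 420x560 float32, m along the optical axis (not along the pixel's ray), 0 where there is no reading.
- r.calibration(name): a dict with "fov_y" (degrees; the focal length in pixels is half the picture's height over the tangent of half this angle, whatever the lens; pixels are square), "cx", "cy" (the principal point, pixels), "R" (3x3) and "t" (3): a world point X has camera coordinates R X + t. Camera axes: x right, y down, z forward; pixel columns grow to the right and rows downward; lengths in m; the calibration is good to about 2 mm. The wrist camera is an equidistant fisheye: a pixel r from the principal point sees the ray r / f radians off the axis. A picture is of the moment at which its call begins: read the wrist's pose just before it. calibration takes no time and is no camera call; for the wrist camera it gives the pose at the moment of the call.
- r.finish_job(): hands the job in; it is judged then, once.
The state is a dict: "clock": time; "q": joint angles; "qd": joint speeds; "joint_torque": joint torques, N m; "tool_pos": TCP position; "eef_rot": TCP orientation; "contact_force": force on the tool from outside, world axes, zero at the start; "moment": the same for the moment, N m; "opening": opening from 0.0 (shut) to 1.0 (fully open); "finger_force": force on a finger pad.
Only numpy, scipy, OpenCV 4.12 (cv2) and the standard library are available. Lean on these libraries where they do the work, as an engineer would, in place of code of your own. Each camera call takes 0.05 s, during which the arm holds its last target. There are 200 camera calls.

### The job

Lift the sorting tray by its orange bar off the green mat and tip all five pencil sharpeners out over its open edge into the clear canister, tilting it only with that edge low over the mouth (no more than 10 cm above the rim) and never touching the sharpeners with the gripper. Then set the empty tray back flat on the green mat and let go of it, close the canister's blue lid, and after that swing the wire bail up over the lid until it snaps past centre and clamps the lid shut, leaving the other school supplies where they are.

Things in the scene. Friction and masses are not known exactly. Their poses are not given: they have to be found in the camera images.
- tray: aluminium sorting tray, 150 long (x) x 88 wide (y), floor 3 thick, lips 33 high (above its underside) on both long sides and at the rear (-x); the +x end is open. An orange bar bridges it from side to side. Loose, 0.2 to 0.33 kg. Origin: middle of its underside, x to the open end, z up. Starts flat on the mat, open end more or less away from the robot
- tray_bar (a point): centre of the orange carrying bar: 14 thick along the tray's x, 18 tall, 88 long along the tray's y; 5 behind the tray's middle and 72 above its underside. Free space below the bar: 60 above the tray floor (the sharpeners are 22 high). Axes as the tray's
- tray_lip (a point): middle of the tray's open edge, on the floor's upper face: 75 ahead of the tray's origin along x
- mat: green mat, 200 (x) x 160 (y) x 3, fixed to the table, where the tray stands; origin under its centre. It is to the left or to the right, the canister on the other side
- canister: clear canister, fixed to the table: 130 deep (x) x 150 wide (y) x 100 high, walls 4, floor 6; origin under its centre, front (-x) towards the robot. Blue lid hinged along its rear wall's top (canister x = +65, z = 100). A wire bail pivots on its side walls about an axis along y at x = -15, z = 60; its loop reaches 105 from that axis
- mouth (a point): centre of the canister's mouth, at rim height (100 above the table); the opening is 122 (x) x 142 (y)
- lid (a joint): angle of the hinged lid (130 x 150 x 12): 0 shut flat on the rim, 1.85 fully open, leaning back past upright (1.57). It rubs a little: it stays open as it is; pulled forward to below about 1.0 it falls shut by itself in a second or two. On top, two ribs 16 wide, 47 tall at y = +/-52 carry the clamped wire
- lid_edge (a point): middle of the lid's free edge, half way through its thickness; 130 from the hinge
- bail (a joint): angle of the wire bail: 0 lower stop, loop in front (-x) of the canister and 0.30 rad above level; 1.27 upright; 1.45 clamped on the lid's ribs (end stop). A tension spring holds it at 0 at the start. Raising it takes up to about 4 N at the sleeve and it drops back if let go early; over centre at about 0.9, from where the spring pulls it to the clamped stop
- bail_grip (a point): centre of the red plastic sleeve on the bail's crossbar: 14 in diameter, 50 long, along the canister's y. At the lower stop it is 91 above the table, 43 free between it and the canister's front. When clamped it is 163 above the table, 50 above the lid's top; between the two ribs 88 is free along y
- sharp0: pencil sharpener, red plastic block 30 x 24 x 22 high, 18 g, slides on the tray at a slope somewhere between 20 and 33 degrees; origin: centre of its underside. One of five lying in the tray
- sharp1: pencil sharpener, red plastic block 30 x 24 x 22 high, 18 g, slides on the tray at a slope somewhere between 20 and 33 degrees; origin: centre of its underside. One of five lying in the tray
- sharp2: pencil sharpener, red plastic block 30 x 24 x 22 high, 18 g, slides on the tray at a slope somewhere between 20 and 33 degrees; origin: centre of its underside. One of five lying in the tray
- sharp3: pencil sharpener, cyan plastic block 30 x 24 x 22 high, 18 g, slides on the tray at a slope somewhere between 20 and 33 degrees; origin: centre of its underside. One of five lying in the tray
- sharp4: pencil sharpener, cyan plastic block 30 x 24 x 22 high, 18 g, slides on the tray at a slope somewhere between 20 and 33 degrees; origin: centre of its underside. One of five lying in the tray
- glue_a: bystander: glue stick standing upright, 28 diameter, 84 tall; origin: centre of its underside
- glue_b: bystander: glue stick standing upright, 28 diameter, 84 tall; origin: centre of its underside
- eraser: bystander: white eraser with navy sleeve, 45 x 22 x 13; origin: centre of its underside
- calc_box: bystander: navy calculator carton, 150 x 85 x 25; origin: centre of its underside
- pencil_box: bystander: purple colour-pencil carton, 180 x 90 x 14; origin: centre of its underside
- scissors: bystander: pink-handled scissors lying flat, 140 x 80 x 8; origin: centre of its underside
Not all that is in view belongs to the job. Of the things that look like the canister, the largest one is meant.

How it is judged:
On the way, in this order (a step that is already met when the one before it is completed fails the run):
1. the tray is lifted off the mat, level, with all five sharpeners in it (x of sharp0 in the frame of tray between -0.075 and 0.08 m and y of sharp0 in the frame of tray between -0.043 and 0.043 m and z of sharp0 in the frame of tray between -0.005 and 0.05 m and x of sharp1 in the frame of tray between -0.075 and 0.08 m and y of sharp1 in the frame of tray between -0.043 and 0.043 m and z of sharp1 in the frame of tray between -0.005 and 0.05 m and x of sharp2 in the frame of tray between -0.075 and 0.08 m and y of sharp2 in the frame of tray between -0.043 and 0.043 m and z of sharp2 in the frame of tray between -0.005 and 0.05 m and x of sharp3 in the frame of tray between -0.075 and 0.08 m and y of sharp3 in the frame of tray between -0.043 and 0.043 m and z of sharp3 in the frame of tray between -0.005 and 0.05 m and x of sharp4 in the frame of tray between -0.075 and 0.08 m and y of sharp4 in the frame of tray between -0.043 and 0.043 m and z of sharp4 in the frame of tray between -0.005 and 0.05 m and height (world z) of tray above 0.05 m and angle between tray's own z axis and vertical below 0.3 rad), for 0.2 s.
2. the tray is being tipped with its open edge over the canister's mouth (angle between tray's own z axis and vertical above 0.2 rad and horizontal distance between tray_lip and mouth below 0.09 m and height (world z) of tray_lip above 0.08 m).
3. all five sharpeners are inside the canister (x of sharp0 in the frame of canister between -0.062 and 0.062 m and y of sharp0 in the frame of canister between -0.072 and 0.072 m and z of sharp0 in the frame of canister between 0 and 0.09 m and x of sharp1 in the frame of canister between -0.062 and 0.062 m and y of sharp1 in the frame of canister between -0.072 and 0.072 m and z of sharp1 in the frame of canister between 0 and 0.09 m and x of sharp2 in the frame of canister between -0.062 and 0.062 m and y of sharp2 in the frame of canister between -0.072 and 0.072 m and z of sharp2 in the frame of canister between 0 and 0.09 m and x of sharp3 in the frame of canister between -0.062 and 0.062 m and y of sharp3 in the frame of canister between -0.072 and 0.072 m and z of sharp3 in the frame of canister between 0 and 0.09 m and x of sharp4 in the frame of canister between -0.062 and 0.062 m and y of sharp4 in the frame of canister between -0.072 and 0.072 m and z of sharp4 in the frame of canister between 0 and 0.09 m), for 0.1 s.
4. the tray is back flat on the mat and let go (x of tray in the frame of mat between -0.07 and 0.07 m and y of tray in the frame of mat between -0.06 and 0.06 m and z of tray in the frame of mat below 0.01 m and angle between tray's own z axis and vertical below 0.06 rad and contact force between the fingers and tray below 0.1 N), for 0.2 s.
5. the lid is shut (value of joint lid below 0.06 rad), for 0.2 s.
6. the bail is swung over centre and clamped (value of joint bail above 1.32 rad), for 0.2 s.
At the end, for the whole second after the job is handed in: All five sharpeners lie inside the canister; the tray stands flat (within 0.06 rad) on the mat, its middle within 70 mm (mat x) and 60 mm (mat y) of the mat's middle, at rest and let go; the lid is shut (joint below 0.06); the bail is over centre and clamped (joint above 1.32) (all of step 3 and all of step 4 and value of joint lid below 0.06 rad and value of joint bail above 1.32 rad and linear speed of tray below 0.02 m/s); the robot touches nothing.
It fails at once if the tray is tilted by more than 0.35 rad while its open edge is more than 100 mm above the canister's rim (angle between tray's own z axis and vertical above 0.35 rad and height (world z) of tray_lip above 0.2 m).
It fails at once if the gripper's fingers touch a sharpener (contact force between the fingers and sharp0 above 0.5 N or contact force between the fingers and sharp1 above 0.5 N or contact force between the fingers and sharp2 above 0.5 N or contact force between the fingers and sharp3 above 0.5 N or contact force between the fingers and sharp4 above 0.5 N).
It fails at once if a bystander is moved by more than 30 mm (distance of any of glue_a, glue_b, eraser, calc_box, pencil_box, scissors from where it was at the start of the episode above 0.03 m).
It also fails if it takes over 69 s, if anything falls off the work surface, if the arm or the gripper's body presses on something with over 40 N, if the wrist force passes 120 N, or if a joint passes its speed limit or range.

## Working session

There is one attempt and no reset: what is moved stays moved. The work goes in short steps, Python scripts to look and compute and a tool call to move; the robot and the scene stay as the last step left them, time stands still between calls to the robot, and variables do not carry over. Pictures are saved under pics/ and viewed, at most 10 in all, crops included, and the job is handed in when it is done.

Besides the shell and the picture viewer there is one more tool, called after "Request:" as name([rows], argument=value, ...), one row to a line, values as JSON. step_arm: Moves the arm, as the interface text tells. Its arguments: {"type":"object","properties":{"increments":{"type":"array","items":{"type":"array"}},"fingers":{"type":"number"},"grip_force":{"type":"number"}},"required":["increments"]}

```bash
mkdir -p pics
python3 - <<'E'
from plant import r
import cv2,numpy as np
s=r.get_state();print({k:np.round(v,3) for k,v in s.items()})
for n in("top","side"):
    p,d=r.snapshot(n);cv2.imwrite(f"pics/{n}0.png",p[:,:,::-1]);np.save(f"pics/{n}0.npy",d);print(n,r.calibration(n))
E
```

```text
{'clock': np.float64(0.0), 'q': array([ 1.343,  0.69 , -0.195,  1.566,  0.157,  0.903, -0.215]), 'qd': array([ 0.001,  0.001,  0.001, -0.001,  0.001, -0.   , -0.002]), 'joint_torque': array([ 0.0000e+00, -5.2756e+01, -1.2670e+00, -1.5343e+01, -5.3000e-02,
        7.0000e-03,  0.0000e+00]), 'tool_pos': array([ 0.162, -0.603,  0.238]), 'eef_rot': array([ 0.991,  0.131, -0.   , -0.001]), 'contact_force': array([-1.203,  0.023,  0.308]), 'moment': array([-0.028,  0.002, -0.021]), 'finger_force': np.float64(0.0), 'opening': np.float64(0.998)}
top {'fov_y': 47.694933463474754, 'cx': 278.947238195651, 'cy': 209.402826739882, 'R': array([[-0.0158265 , -0.99981941,  0.01051986],
       [-0.98697579,  0.01393693, -0.160264  ],
       [ 0.16008844, -0.01291927, -0.98701813]]), 't': array([0.00703   , 0.51550836, 1.35282918])}
side {'fov_y': 44.26858533164404, 'cx': 285.24057284934213, 'cy': 200.98170838469582, 'R': array([[-0.87684566, -0.48050176,  0.01611686],
       [-0.343233  ,  0.60217268, -0.7208184 ],
       [ 0.33664938, -0.63757832, -0.69293656]]), 't': array([0.4571426 , 0.22427815, 1.191506  ])}
```

View pics/top0.png

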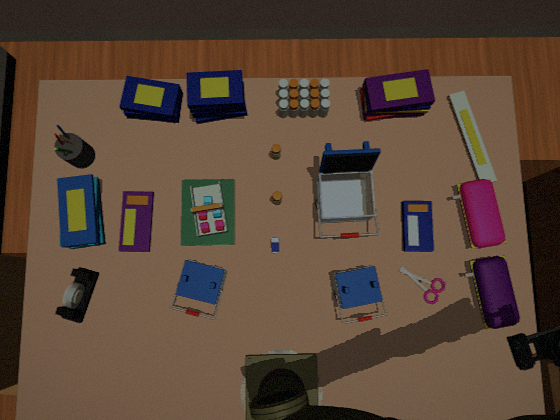

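View pics/side0.png

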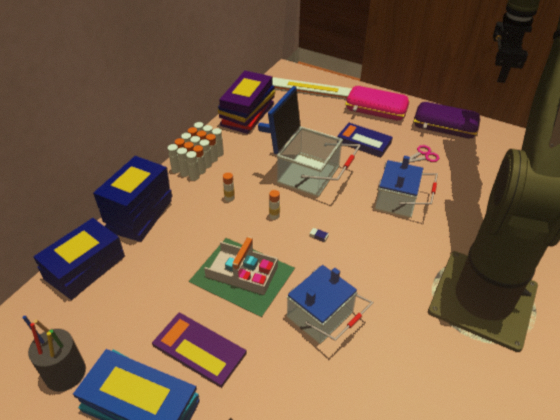

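The top view shows the mat and tray at (208,212), and the orange bar at (207,208). The open canister is at (347,195), with its red sleeve at (349,236) and lid edge near (352,150). Glue sticks stand at (275,152) and (277,197), and two smaller closed look-alikes sit nearer the robot.

```bash
cat > h.py <<'E'
import cv2,numpy as np
from plant import r
def ray(c,uv):
    f=210/np.tan(np.radians(c["fov_y"])/2)
    uv=np.atleast_2d(np.array(uv,float))
    d=np.c_[(uv[:,0]-c["cx"])/f,(uv[:,1]-c["cy"])/f,np.ones(len(uv))]
    return -c["R"].T@c["t"], d@c["R"]
def plane(c,uv,z):
    o,d=ray(c,uv); return o+d*((z-o[2])/d[:,2])[:,None]
def deep(c,uv,D):
    o,d=ray(c,uv); uv=np.atleast_2d(np.array(uv)).astype(int)
    return o+d*D[uv[:,1],uv[:,0]][:,None]
def mask(p,lo,hi,box):
    m=cv2.inRange(cv2.cvtColor(p,cv2.COLOR_RGB2HSV),np.array(lo),np.array(hi))
    k=np.zeros_like(m);x0,y0,x1,y1=box;k[y0:y1,x0:x1]=m[y0:y1,x0:x1];return k
def px(m): 
    y,x=np.nonzero(m);return np.c_[x,y]
def two(c1,u1,c2,u2):
    o1,d1=ray(c1,u1);o2,d2=ray(c2,u2);d1=d1[0];d2=d2[0]
    s=np.linalg.lstsq(np.c_[d1,-d2],o2-o1,rcond=None)[0]
    a=o1+s[0]*d1;b=o2+s[1]*d2;return (a+b)/2,np.linalg.norm(a-b)
E
python3 - <<'E'
from h import *
np.set_printoptions(precision=4,suppress=True)
ct,cs=r.calibration("top"),r.calibration("side")
T=cv2.imread("pics/top0.png")[:,:,::-1];S=cv2.imread("pics/side0.png")[:,:,::-1]
DT=np.load("pics/top0.npy");DS=np.load("pics/side0.npy")
def rep(n,im,c,D,lo,hi,box,z):
    q=px(mask(im,lo,hi,box));P=deep(c,q,D);R=cv2.minAreaRect(plane(c,q,z)[:,:2].astype(np.float32)*1000)
    print(n,len(q),"px",q.mean(0),"depthmean",P.mean(0),"zmed",np.median(P[:,2]),"rect",np.round(R[0],1),np.round(R[1],1),round(R[2],1));return q,P
qb,_=rep("barT",T,ct,DT,(8,150,120),(18,255,255),(185,195,230,222),.08)
qs,_=rep("barS",S,cs,DS,(5,150,100),(18,255,255),(225,230,260,275),.08)
print("bar2",two(ct,qb.mean(0),cs,qs.mean(0)))
rep("mat",T,ct,DT,(60,60,30),(85,255,200),(170,170,245,255),.003)
q1,_=rep("sleeveT",T,ct,DT,(0,150,100),(6,255,255),(335,228,365,245),.091)
q2,_=rep("sleeveS",S,cs,DS,(0,150,100),(6,255,255),(335,145,365,180),.091)
print("sl2",two(ct,q1.mean(0),cs,q2.mean(0)))
q,P=rep("lidT",T,ct,DT,(105,100,20),(130,255,255),(310,145,385,175),.2)
print(P.min(0),P.max(0))
# sharpeners
rep("red",T,ct,DT,(160,100,100),(180,255,255),(185,180,232,240),.025)
rep("cyan",T,ct,DT,(85,100,100),(100,255,255),(185,180,232,240),.025)
# canister rim points: depth points with z ~0.1
yy,xx=np.mgrid[165:245,305:390];q=np.c_[xx.ravel(),yy.ravel()];P=deep(ct,q,DT)
k=abs(P[:,2]-.1)<.008;print("rim",k.sum());print(np.round(cv2.minAreaRect(P[k][:,:2].astype(np.float32)*1000)[:2],1),cv2.minAreaRect(P[k][:,:2].astype(np.float32)*1000)[2])
big=lambda a,b:cv2.resize(a,None,fx=b,fy=b,interpolation=cv2.INTER_CUBIC)
cv2.imwrite("pics/crop.png",np.hstack([big(T[135:245,175:250],5),big(T[135:245,300:385],5)])[:,:,::-1])
E
```

```text
barT 88 px [205.1364 206.9205] depthmean [0.5187 0.2094 0.0846] zmed 0.08440445566376564 rect [518.9 208.6] [11.9 77.5] 7.5
barS 222 px [242.2793 251.4865] depthmean [0.5192 0.2101 0.0801] zmed 0.08298118778155028 rect [512.8 215.3] [53.2 99.3] 41.2
bar2 (array([0.5195, 0.2101, 0.0796]), np.float64(0.00014186487404915804))
mat 1827 px [206.9223 213.7947] depthmean [0.5113 0.215  0.0075] zmed 0.003383631038143875 rect [518.8 214.7] [154.9 198.4] 90.0
sleeveT 67 px [349.6716 234.7313] depthmean [ 0.4322 -0.1969  0.0955] zmed 0.09679035656761426 rect [ 431.9 -197.2] [47.9 11.3] 89.2
sleeveS 57 px [348.9298 160.3509] depthmean [ 0.4329 -0.1933  0.0958] zmed 0.09563507968022644 rect [ 434.8 -199.3] [12.1 52.8] 1.9
sl2 (array([ 0.4333, -0.1971,  0.0927]), np.float64(0.001725222966475237))
lidT 402 px [347.5124 153.1915] depthmean [ 0.634  -0.1802  0.2146] zmed 0.2258622437904596 rect [ 625.3 -187.8] [158.   70.9] 89.3
[ 0.2923 -0.2623 -0.0045] [0.7073 0.0173 1.4178]
red 118 px [209.0085 222.9237] depthmean [0.4788 0.2043 0.0401] zmed 0.028935092918455085 rect [488.8 200.5] [60.5 68.3] 7.4
cyan 99 px [211.5051 205.6364] depthmean [0.5318 0.1988 0.0285] zmed 0.028611534145306816 rect [531.1 198.2] [72.3 26.4] 34.2
rim 560
[[ 519.2 -189.7]
 [ 189.7  166.7]] 3.0143239498138428
```

View pics/crop.png

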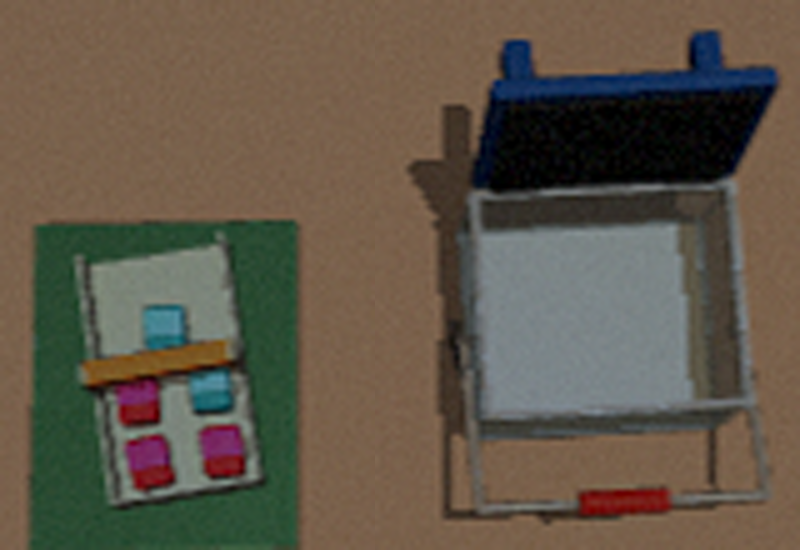

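Run:
```python
from h import *
np.set_printoptions(precision=4,suppress=True)
ct,cs=r.calibration("top"),r.calibration("side")
DT=np.load("pics/top0.npy");DS=np.load("pics/side0.npy")
c=lambda u,v:((u-375)/5+300-.4,v/5+135-.4)
print("rim corners RL RR FR FL",plane(ct,[c(470,190),c(738,183),c(755,404),c(470,418)],.1)[:,:2])
print("tray: rear corners/open tips top z.036",plane(ct,[(175+115/5,135+505/5),(175+262/5,135+480/5),(175+80/5,135+257/5),(175+222/5,135+237/5)],.036)[:,:2])
def pts(c,D,b):
    yy,xx=np.mgrid[b[1]:b[3],b[0]:b[2]];q=np.c_[xx.ravel(),yy.ravel()];return deep(c,q,D)
for n,P in(("topdecoy",pts(ct,DT,(325,255,392,328))),("sidedecoy",pts(cs,DS,(370,150,445,220)))):
    P=P[(P[:,1]<-.12)&(P[:,1]>-.28)&(P[:,0]<.43)&(P[:,2]<.3)]
    for x in np.arange(.24,.42,.02):
        k=(P[:,0]>=x)&(P[:,0]<x+.02)
        print(n,round(x,2),k.sum(),np.percentile(P[k][:,2],[50,95,99]) if k.any() else "")
P=pts(ct,DT,(320,140,385,180));P=P[(P[:,2]>.19)&(P[:,2]<.3)];print("lid",P.min(0),P.max(0),np.median(P,0))
q=[(275,150),(277,195),(275,245)];print("glue,eraser",plane(ct,q,.08)[:,:2])
```

```text
rim corners RL RR FR FL [[ 0.6107 -0.1146]
 [ 0.6127 -0.2678]
 [ 0.4852 -0.2713]
 [ 0.4795 -0.1107]]
tray: rear corners/open tips top z.036 [[0.4412 0.2364]
 [0.4547 0.1509]
 [0.5892 0.2588]
 [0.6002 0.1748]]
topdecoy 0.24 388 [0.0843 0.0896 0.0913]
topdecoy 0.26 408 [0.0845 0.0916 0.1214]
topdecoy 0.28 380 [0.0853 0.1205 0.1239]
topdecoy 0.3 377 [0.0848 0.0904 0.1205]
topdecoy 0.32 336 [0.0836 0.0893 0.0911]
topdecoy 0.34 316 [0.0002 0.0813 0.0866]
topdecoy 0.36 336 [0.0002 0.0053 0.0075]
topdecoy 0.38 48 [-0.0009  0.0037  0.0061]
topdecoy 0.4 0 
sidedecoy 0.24 432 [0.0731 0.0876 0.0884]
sidedecoy 0.26 479 [0.0818 0.0958 0.1193]
sidedecoy 0.28 484 [0.0795 0.1193 0.1225]
sidedecoy 0.3 475 [0.0767 0.0882 0.1168]
sidedecoy 0.32 338 [0.0809 0.0882 0.0896]
sidedecoy 0.34 137 [0.0004 0.0846 0.0871]
sidedecoy 0.36 99 [-0.0006  0.0028  0.0037]
sidedecoy 0.38 25 [-0.0006  0.0043  0.0043]
sidedecoy 0.4 0 
lid [ 0.6182 -0.2633  0.1901] [ 0.644  -0.113   0.2334] [ 0.6279 -0.1867  0.2215]
glue,eraser [[0.6847 0.0085]
 [0.5512 0.0047]
 [0.4078 0.0125]]
```

Request:
step_arm([
  [[1,1,1],[0,0,0]],
  [[2,3,1],[0,0,4]],
  [[3,4,0],[0,0,8]],
  [[3,5,0],[0,0,8]],
  [[3,5,0],[0,0,8]],
  [[3,5,0],[0,0,8]],
  [[3,5,0],[0,0,8]],
  [[3,5,0],[0,0,8]],
  [[3,5,0],[0,0,8]],
  [[3,5,0],[0,0,8]],
], fingers=1)

```text
clock: 1.1
tool_pos: [0.4027, -0.2209, 0.2596]
eef_rot: [0.747, 0.665, 0.0, 0.001]
contact_force: [-0.2, 0.5, -0.6]
opening: 0.999
finger_force: 0.0
```

Request:
step_arm([
  [[1.2,4.5,0],[0,0,0]],
  [[1.2,4.5,0],[0,0,2]],
  [[1.2,4.5,0],[0,0,2]],
  [[1.2,4.5,0],[0,0,2]],
  [[1.2,4.5,0],[0,0,2]],
  [[1.2,4.5,0],[0,0,2]],
  [[1.2,4.5,0],[0,0,2]],
  [[1.2,4.4,0],[0,0,2]],
  [[1.1,4,0],[0,0,1]],
  [[1,3,0],[0,0,0]],
])

```text
clock: 2.1
tool_pos: [0.5181, 0.2097, 0.2596]
eef_rot: [0.655, 0.756, 0.001, -0.0]
contact_force: [0.2, -0.1, 0.1]
opening: 1.005
finger_force: 0.0
```

Request:
step_arm([
  [[0,0,-4],[0,0,0]],
  [[0,0,-4],[0,0,0]],
  [[0,0,-3],[0,0,0]],
  [[0,0,-2],[0,0,0]],
  [[0,0,0],[0,0,0]],
  [[0,0,0],[0,0,0]],
  [[0,0,0],[0,0,0]],
  [[0,0,0],[0,0,0]],
  [[0,0,0],[0,0,0]],
  [[0,0,0],[0,0,0]],
])

```text
clock: 3.1
tool_pos: [0.5192, 0.2054, 0.1293]
eef_rot: [0.656, 0.755, 0.0, 0.0]
contact_force: [-0.8, 0.2, -0.4]
opening: 1.001
finger_force: 0.0
```

Run:
```python
from h import *
np.set_printoptions(precision=4,suppress=True)
s=r.get_state();print(s["tool_pos"],s["eef_rot"],s["q"])
c=r.calibration("wrist");p,d=r.snapshot("wrist");cv2.imwrite("pics/w1.png",p[:,:,::-1])
m=mask(p,(8,150,90),(18,255,255),(0,0,560,420));q=px(m).astype(float)
f=210/np.tan(np.radians(c["fov_y"])/2);v=q-[c["cx"],c["cy"]];R=np.linalg.norm(v,axis=1);th=R/f
D=np.c_[v/R[:,None]*np.sin(th)[:,None],np.cos(th)]@c["R"];o=-c["R"].T@c["t"]
P=(o+D*((.084-o[2])/D[:,2])[:,None])[:,:2]
print(len(q),cv2.minAreaRect((P*1000).astype(np.float32)))
```

```text
[0.5192 0.2054 0.1293] [0.6561 0.7546 0.0005 0.0003] [-0.1977  0.7885 -0.4464  1.8579  0.5552  0.6202 -0.8507]
2582 ((533.7974853515625, 163.20516967773438), (170.7034454345703, 324.3538818359375), 88.77859497070312)
```

View pics/w1.png

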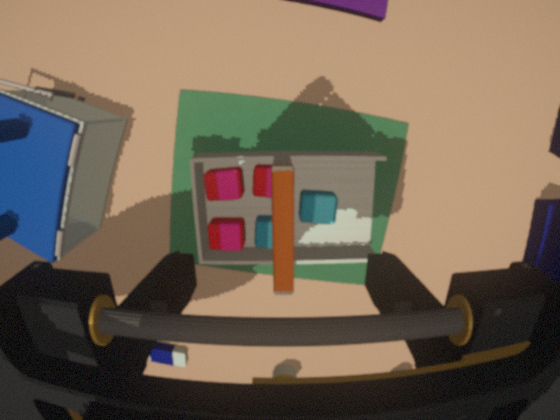

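The wrist view shows the bar from (284,165) to (285,292), centred between the fingers and parallel to the pads. Next I'll recompute with the mask limited to that box.

```bash
cat >> h.py <<'E'
def fplane(c,q,z):
    f=210/np.tan(np.radians(c["fov_y"])/2);v=np.asarray(q,float)-[c["cx"],c["cy"]];R=np.linalg.norm(v,axis=1);th=R/f
    D=np.c_[v/R[:,None]*np.sin(th)[:,None],np.cos(th)]@c["R"];o=-c["R"].T@c["t"]
    return o+D*((z-o[2])/D[:,2])[:,None]
E
python3 - <<'E'
from h import *
c=r.calibration("wrist");p=cv2.imread("pics/w1.png")[:,:,::-1]
q=px(mask(p,(8,150,90),(18,255,255),(265,150,305,300)))
print(len(q),cv2.minAreaRect((fplane(c,q,.084)*1000)[:,:2].astype(np.float32)))
E
```

```text
2423 ((520.462646484375, 207.73751831054688), (13.133696556091309, 82.17959594726562), 8.687150955200195)
```

Request:
step_arm([
  [[0.1,0.2,-1],[0,0,0.7]],
  [[0,0,-2],[0,0,0]],
  [[0,0,-2],[0,0,0]],
  [[0,0,-1.3],[0,0,0]],
  [[0,0,-1],[0,0,0]],
  [[0,0,0],[0,0,0]],
  [[0,0,0],[0,0,0]],
  [[0,0,0],[0,0,0]],
  [[0,0,0],[0,0,0]],
  [[0,0,0],[0,0,0]],
], fingers=1)

```text
clock: 4.15
tool_pos: [0.5202, 0.2075, 0.0563]
eef_rot: [0.651, 0.759, 0.001, 0.0]
contact_force: [0.4, -0.3, -0.2]
opening: 1.006
finger_force: 0.0
```

Request:
step_arm([
  [[0,0,0],[0,0,0]],
  [[0,0,0],[0,0,0]],
  [[0,0,0],[0,0,0]],
  [[0,0,0],[0,0,0]],
  [[0,0,0],[0,0,0]],
  [[0,0,0],[0,0,0]],
  [[0,0,0],[0,0,0]],
  [[0,0,0],[0,0,0]],
  [[0,0,0],[0,0,0]],
  [[0,0,0],[0,0,0]],
], fingers=0, grip_force=45)

```text
clock: 5.15
tool_pos: [0.5201, 0.2075, 0.0558]
eef_rot: [0.651, 0.759, 0.0, 0.0]
contact_force: [0.8, 0.6, -1.2]
opening: 0.151
finger_force: 45.0
```

Request:
step_arm([
  [[0,0,0.5],[0,0,0]],
  [[0,0,1],[0,0,0]],
  [[0,0,1.5],[0,0,0]],
  [[0,0,2],[0,0,0]],
  [[0,0,2],[0,0,0]],
  [[0,0,2],[0,0,0]],
  [[0,0,1.5],[0,0,0]],
  [[0,0,1.2],[0,0,0]],
  [[0,0,0.5],[0,0,0]],
  [[0,0,0],[0,0,0]],
])

```text
clock: 6.15
tool_pos: [0.52, 0.2074, 0.1783]
eef_rot: [0.651, 0.759, 0.0, 0.0]
contact_force: [0.2, -0.3, -4.4]
opening: 0.153
finger_force: 45.0
```

Request:
step_arm([
  [[0,-0.6,0],[0,0,0]],
  [[-0.2,-1.2,0],[0,0,0]],
  [[-0.4,-1.8,0],[0,0,-0.4]],
  [[-0.5,-2.4,0],[0,0,-0.4]],
  [[-0.5,-2.6,0],[0,0,-0.4]],
  [[-0.5,-2.6,0],[0,0,-0.4]],
  [[-0.5,-2.6,0],[0,0,-0.4]],
  [[-0.5,-2.6,0],[0,0,-0.4]],
  [[-0.5,-2.6,0],[0,0,-0.4]],
  [[-0.5,-2.6,0],[0,0,-0.4]],
])

```text
clock: 7.15
tool_pos: [0.4773, -0.0115, 0.1775]
eef_rot: [0.673, 0.74, -0.001, -0.0]
contact_force: [-0.4, 0.4, -2.9]
opening: 0.148
finger_force: 45.0
```

Request:
step_arm([
  [[-0.5,-2.6,0],[0,0,-0.4]],
  [[-0.5,-2.6,0],[0,0,-0.4]],
  [[-0.5,-2.6,0],[0,0,-0.4]],
  [[-0.5,-2.6,0],[0,0,-0.4]],
  [[-0.5,-2.6,0],[0,0,-0.4]],
  [[-0.5,-2.4,0],[0,0,-0.4]],
  [[-0.5,-1.8,0],[0,0,-0.4]],
  [[-0.4,-1.2,0],[0,0,-0.2]],
  [[-0.3,-0.5,0],[0,0,0]],
  [[0,0,0],[0,0,0]],
])

```text
clock: 8.15
tool_pos: [0.4358, -0.1982, 0.1776]
eef_rot: [0.692, 0.722, -0.0, -0.0]
contact_force: [0.4, 0.5, -3.6]
opening: 0.152
finger_force: 45.0
```

Run:
```python
from h import *
p,d=r.snapshot("top");q,_=r.snapshot("side")
b=lambda a:cv2.resize(a,None,fx=3,fy=3,interpolation=cv2.INTER_CUBIC)
cv2.imwrite("pics/tip0.png",np.hstack([b(p[130:310,290:420]),b(q[80:260,240:370])])[:,:,::-1])
```

```text
(no output)
```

View pics/tip0.png

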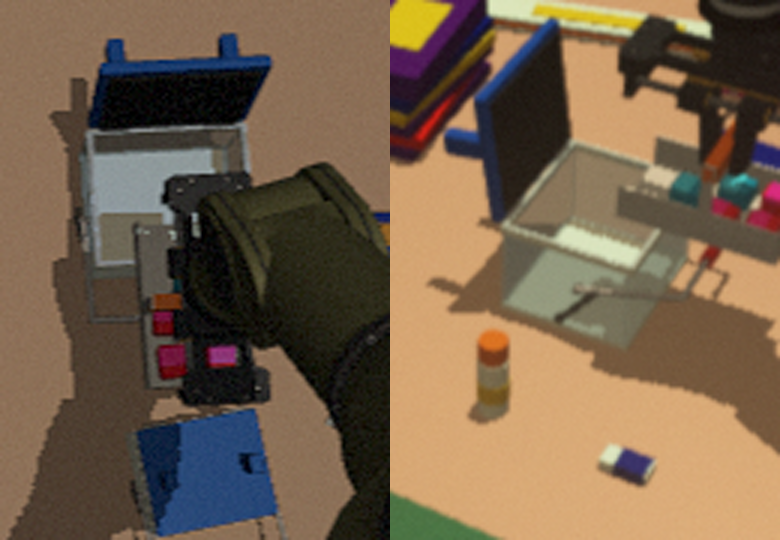

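The picture shows the open edge over the front part of the mouth (about (150,225) in the left half). All the sharpeners are still in the tray. Next step is tilting about the lip.

Request:
step_arm([
  [[0.37,0.02,0.55],[-0.17,4,0]],
  [[0.4,0.02,0.51],[-0.17,4,0]],
  [[0.44,0.02,0.49],[-0.17,4,0]],
  [[0.48,0.02,0.46],[-0.17,4,0]],
  [[0.5,0.02,0.42],[-0.17,4,0]],
  [[0.27,0.01,0.2],[-0.08,2,0]],
  [[0.27,0.01,0.19],[-0.08,2,0]],
  [[0.27,0.01,0.18],[-0.08,2,0]],
  [[0.28,0.01,0.17],[-0.08,2,0]],
  [[0.29,0.01,0.16],[-0.08,2,0]],
])

```text
clock: 9.25
tool_pos: [0.4738, -0.1946, 0.2109]
eef_rot: [0.667, 0.699, -0.186, -0.179]
contact_force: [-0.5, 0.5, -3.1]
opening: 0.15
finger_force: 45.0
```

Request:
step_arm([
  [[0.23,0.01,0.12],[-0.06,1.5,0]],
  [[0.23,0.01,0.11],[-0.06,1.5,0]],
  [[0.23,0.01,0.1],[-0.06,1.5,0]],
  [[0.23,0.01,0.1],[-0.06,1.5,0]],
  [[0.23,0.01,0.09],[-0.06,1.5,0]],
  [[0.23,0.01,0.08],[-0.06,1.5,0]],
  [[0.23,0.01,0.08],[-0.06,1.5,0]],
  [[0.23,0.01,0.07],[-0.06,1.5,0]],
  [[0.23,0.01,0.06],[-0.06,1.5,0]],
  [[0.23,0.01,0.05],[-0.06,1.5,0]],
])

```text
clock: 10.25
tool_pos: [0.4967, -0.1935, 0.2193]
eef_rot: [0.638, 0.668, -0.275, -0.265]
contact_force: [0.4, -0.5, -2.0]
opening: 0.15
finger_force: 45.0
```

Run:
```python
from h import *
p,d=r.snapshot("wrist");q,_=r.snapshot("side")
b=lambda a,k:cv2.resize(a,None,fx=k,fy=k,interpolation=cv2.INTER_CUBIC)
cv2.imwrite("pics/tip1.png",np.hstack([b(p,.95)[:399],b(q[80:213,250:330],3)])[:,:,::-1])
print(np.round(r.get_state()["q"],2))
```

```text
[ 0.37  1.02 -0.44  1.2   0.39  1.79 -0.06]
```

View pics/tip1.png

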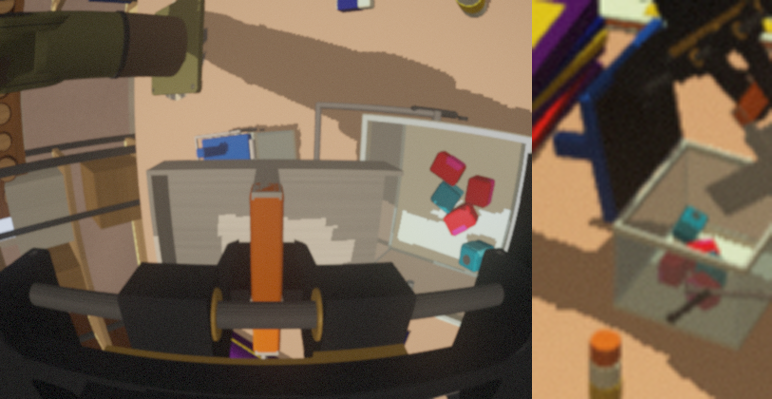

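All five sharpeners are in the canister: five blocks on its floor around (455,205) in the wrist picture, and the tray is empty. Now I'll level the tray and carry it back.

Request:
step_arm([
  [[-1.27,-0.05,-0.4],[0.34,-8,0]],
  [[-1.18,-0.05,-0.55],[0.34,-8,0]],
  [[-1.11,-0.05,-0.72],[0.34,-8,0]],
  [[-0.99,-0.05,-0.86],[0.34,-8,0]],
  [[-0.86,-0.05,-0.99],[0.34,-8,0]],
  [[-0.47,0,-0.68],[0.2,-5,0]],
  [[0,1.5,0],[0,0,0]],
  [[0.3,3,0],[0,0,0.4]],
  [[0.7,3.5,0],[0,0,0.5]],
  [[0.7,3.5,0],[0,0,0.5]],
])

```text
clock: 11.35
tool_pos: [0.4541, -0.0812, 0.1784]
eef_rot: [0.682, 0.731, -0.002, -0.002]
contact_force: [0.1, 0.6, -1.5]
opening: 0.152
finger_force: 45.0
```

Request:
step_arm([
  [[0.8,3.5,0],[0,0,0.6]],
  [[0.8,3.5,0],[0,0,0.6]],
  [[0.8,3.5,0],[0,0,0.6]],
  [[0.8,3.5,0],[0,0,0.6]],
  [[0.8,3.5,0],[0,0,0.6]],
  [[0.8,3.5,0],[0,0,0.6]],
  [[0.8,3.5,0],[0,0,0.6]],
  [[0.7,2.5,0],[0,0,0.4]],
  [[0.5,1.5,0],[0,0,0.3]],
  [[0,0,0],[0,0,0]],
])

```text
clock: 12.35
tool_pos: [0.5221, 0.2051, 0.1783]
eef_rot: [0.649, 0.761, -0.001, -0.002]
contact_force: [0.3, -0.1, -2.4]
opening: 0.152
finger_force: 45.0
```

Request:
step_arm([
  [[0,0.3,-1],[0,0,0]],
  [[0,0,-2.5],[0,0,0]],
  [[0,0,-3],[0,0,0]],
  [[0,0,-2.5],[0,0,0]],
  [[0,0,-1.5],[0,0,0]],
  [[0,0,-0.8],[0,0,0]],
  [[0,0,-0.4],[0,0,0]],
  [[0,0,-0.3],[0,0,0]],
  [[0,0,-0.2],[0,0,0]],
  [[0,0,0],[0,0,0]],
])

```text
clock: 13.35
tool_pos: [0.5224, 0.2052, 0.0562]
eef_rot: [0.651, 0.759, -0.002, -0.002]
contact_force: [-0.2, 0.5, -2.4]
opening: 0.149
finger_force: 45.0
```

Request:
step_arm([
  [[0,0,0],[0,0,0]],
  [[0,0,0],[0,0,0]],
  [[0,0,0],[0,0,0]],
  [[0,0,0],[0,0,0]],
  [[0,0,0],[0,0,0]],
  [[0,0,0],[0,0,0]],
  [[0,0,0],[0,0,0]],
  [[0,0,0],[0,0,0]],
  [[0,0,0],[0,0,0]],
  [[0,0,1],[0,0,0]],
], fingers=1)

```text
clock: 14.35
tool_pos: [0.5214, 0.2048, 0.0653]
eef_rot: [0.651, 0.759, -0.003, -0.002]
contact_force: [-1.1, -0.7, 0.3]
opening: 0.995
finger_force: 0.0
```

Request:
step_arm([
  [[0,0,4.8],[0,0,0]],
  [[0,0,4.8],[0,0,0]],
  [[0,0,4.8],[0,0,0]],
  [[0,0,4.8],[0,0,0]],
  [[0,0,4.8],[0,0,0]],
  [[2,-4.5,0],[0,0,-1.2]],
  [[2,-4.5,0],[0,0,-1.2]],
  [[2,-4.5,0],[0,0,-1.2]],
  [[2,-4.5,0],[0,0,-1.2]],
  [[2,-4.5,0],[0,0,-1.2]],
], fingers=0, grip_force=20)

```text
clock: 15.35
tool_pos: [0.6224, -0.0217, 0.3069]
eef_rot: [0.69, 0.724, -0.002, -0.002]
contact_force: [0.4, 0.5, -0.8]
opening: 0.115
finger_force: 0.0
```

Request:
step_arm([
  [[1.7,-4,0],[0,0,-0.3]],
  [[1.7,-4,0],[0,0,0]],
  [[1.7,-4,0],[0,0,0]],
  [[1.7,-3.6,0],[0,0,0]],
  [[0.2,-1,0],[0,0,0]],
  [[0,0,0],[0,0,0]],
  [[0,0,0],[0,0,0]],
  [[0,0,0],[0,0,0]],
  [[0,0,0],[0,0,0]],
  [[0,0,0],[0,0,0]],
])

```text
clock: 16.35
tool_pos: [0.6921, -0.1845, 0.3063]
eef_rot: [0.691, 0.723, -0.002, -0.002]
contact_force: [0.6, 0.7, -0.6]
opening: 0.004
finger_force: 0.0
```

Run:
```python
from h import *
np.set_printoptions(precision=4,suppress=True)
ct=r.calibration("top")
p,d=r.snapshot("top");q,_=r.snapshot("side")
m=px(mask(p,(8,150,120),(18,255,255),(185,195,230,222)));P=deep(ct,m,d);print("bar",cv2.minAreaRect((plane(ct,m,.084)*1000)[:,:2].astype(np.float32)),np.median(P[:,2]))
b=lambda a,k:cv2.resize(a,None,fx=k,fy=k,interpolation=cv2.INTER_CUBIC)
cv2.imwrite("pics/lid.png",np.hstack([b(p[100:270,170:390],2),b(q[40:210,230:400],2)])[:,:,::-1])
```

```text
bar ((520.123291015625, 204.4560089111328), (12.32010269165039, 79.23763275146484), 8.347902297973633) 0.08429161439660171
```

View pics/lid.png

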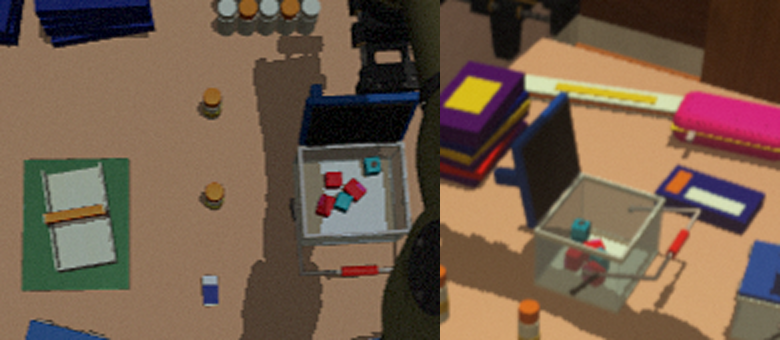

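The tray is flat on the mat with the bar at about (75,213) in the left half. The lid is still open and the fingers are behind it.

Request:
step_arm([
  [[0,0,-3],[0,0,0]],
  [[0,0,-4],[0,0,0]],
  [[0,0,-4],[0,0,0]],
  [[-0.5,0,0],[0,0,0]],
  [[-1,0,0],[0,0,0]],
  [[-1.3,0,0],[0,0,0]],
  [[-1.3,-0.1,0],[0,0,0]],
  [[-1.3,-0.1,0],[0,0,0]],
  [[-1.3,-0.1,0],[0,0,0]],
  [[-1.3,-0.1,0],[0,0,0]],
])

```text
clock: 17.45
tool_pos: [0.6133, -0.1895, 0.1987]
eef_rot: [0.691, 0.723, -0.001, -0.0]
contact_force: [0.6, 0.3, -0.7]
opening: 0.008
finger_force: 0.4
```

Request:
step_arm([
  [[-1.3,-0.1,0],[0,0,0]],
  [[-1.3,-0.1,0],[0,0,0]],
  [[-1.3,-0.1,0],[0,0,0]],
  [[-1.3,-0.1,0],[0,0,0]],
  [[-1.3,0,0],[0,0,0]],
  [[-1,0,0],[0,0,0]],
  [[0,0,0],[0,0,0]],
  [[0,0,4],[0,0,0]],
  [[0,0,4],[0,0,0]],
  [[0,0,0],[0,0,0]],
])

```text
clock: 18.45
tool_pos: [0.5415, -0.1935, 0.2819]
eef_rot: [0.691, 0.723, 0.001, 0.003]
contact_force: [1.1, -1.3, -0.1]
opening: 0.007
finger_force: 0.0
```

Run:
```python
from h import *
np.set_printoptions(precision=4,suppress=True)
print(np.round(r.get_state()["q"],2))
cs=r.calibration("side");q,d=r.snapshot("side")
m=px(mask(q,(105,110,20),(130,255,255),(250,80,345,180)));P=deep(cs,m,d);k=(P[:,0]>.4)&(P[:,0]<.72)&(P[:,1]<-.1)&(P[:,1]>-.29)
print(k.sum(),np.percentile(P[k],[2,25,50,75,98],axis=0))
```

```text
[ 0.61  0.62 -0.59  1.66  0.4   0.98 -0.08]
401 [[ 0.5073 -0.2541  0.1191]
 [ 0.528  -0.2383  0.1409]
 [ 0.5554 -0.2259  0.1572]
 [ 0.578  -0.2074  0.1706]
 [ 0.6081 -0.1484  0.1839]]
```

Request:
step_arm([
  [[-3.1,0,0],[0.2,-5,0]],
  [[-3.1,-0.1,0],[0.2,-5,0]],
  [[-3.1,-0.1,-1],[0.2,-5,0]],
  [[-3.1,-0.1,-2],[0.2,-5,0]],
  [[-3.1,-0.1,-3],[0,0,0]],
  [[0,0,0],[0,0,0]],
  [[0,0,0],[0,0,0]],
  [[0,0,0],[0,0,0]],
  [[0,0,0],[0,0,0]],
  [[0,0,0],[0,0,0]],
], fingers=0.45)

```text
clock: 19.5
tool_pos: [0.3886, -0.1988, 0.2192]
eef_rot: [0.681, 0.713, 0.119, 0.116]
contact_force: [0.8, 0.1, -0.1]
opening: 0.452
finger_force: 0.0
```

Run:
```python
from h import *
np.set_printoptions(precision=4,suppress=True)
print(np.round(r.get_state()["q"],2))
cs=r.calibration("side");q,d=r.snapshot("side");c=r.calibration("wrist");w,_=r.snapshot("wrist")
m=px(mask(q,(105,110,20),(130,255,255),(250,80,345,180)));P=deep(cs,m,d);k=(P[:,0]>.4)&(P[:,0]<.72)&(P[:,1]<-.1)&(P[:,1]>-.29)
print(k.sum(),np.percentile(P[k],[2,25,50,75,98],axis=0))
m=cv2.inRange(cv2.cvtColor(w,cv2.COLOR_RGB2HSV),(0,170,90),(6,255,255))
n,l,st,ce=cv2.connectedComponentsWithStats(m)
for i in range(1,n):
    if st[i,4]>80: print(st[i],ce[i],cv2.minAreaRect((fplane(c,px(l==i),.091)*1000)[:,:2].astype(np.float32)))
b=lambda a,k:cv2.resize(a,None,fx=k,fy=k,interpolation=cv2.INTER_CUBIC)
cv2.imwrite("pics/bail.png",np.hstack([b(w,.9),b(q[60:186,250:340],3)])[:,:,::-1])
```

```text
[ 0.76  0.46 -0.4   2.38  0.65  0.04 -0.17]
1393 [[ 0.4861 -0.256   0.1081]
 [ 0.5118 -0.2213  0.1109]
 [ 0.5387 -0.182   0.1122]
 [ 0.5791 -0.1427  0.1137]
 [ 0.6072 -0.1175  0.1581]]
[276 173  13  54 640] [281.9438 200.0172] ((434.6087341308594, -197.4378662109375), (11.710594177246094, 50.39875030517578), 2.39022159576416)
[458 224  15  57 256] [465.5    249.6328] ((713.8116455078125, -286.4193420410156), (16.895307540893555, 88.0876235961914), 2.6350297927856445)
[ 31 226  19  37 275] [ 40.3491 243.9382] ((212.6466522216797, -225.79843139648438), (8.068717002868652, 34.50850296020508), 10.051737785339355)
```

View pics/bail.png

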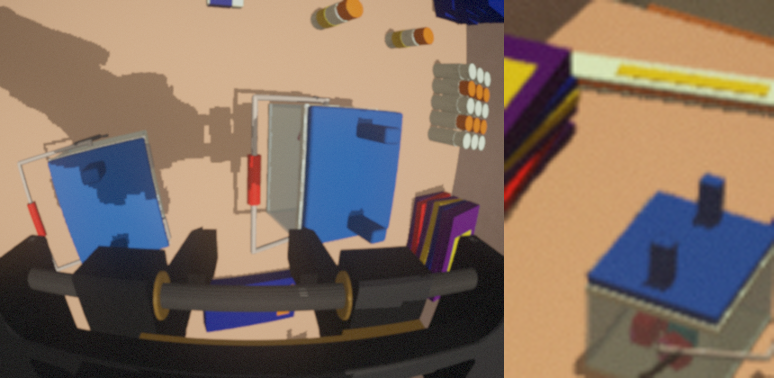

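The lid is shut flat (its top measures 0.112). The sleeve is at (254,180) in the wrist part of the picture, which puts it at (0.434, -0.197). Joint 6 is at its limit, so I'll reduce the tilt to about 10° and descend.

Request:
step_arm([
  [[1,0,-2],[-0.1,3,0]],
  [[1.3,0.1,-2],[-0.1,3,0]],
  [[1,0.1,-2],[-0.1,3,0]],
  [[0.2,0,-1],[0,0,0]],
  [[0.4,0,-2],[0,0,0]],
  [[0.3,0,-2],[0,0,0]],
  [[0.3,0,-1.5],[0,0,0]],
  [[0.2,0,-1],[0,0,0]],
  [[0,0,0],[0,0,0]],
  [[0,0,0],[0,0,0]],
])

```text
clock: 20.6
tool_pos: [0.4311, -0.1994, 0.1088]
eef_rot: [0.689, 0.72, 0.059, 0.059]
contact_force: [0.4, -0.1, 0.2]
opening: 0.446
finger_force: 0.0
```

Run:
```python
from h import *
s=r.get_state();print(np.round(s["q"],2),s["tool_pos"],s["contact_force"])
w,_=r.snapshot("wrist");q,_=r.snapshot("side")
b=lambda a,k:cv2.resize(a,None,fx=k,fy=k,interpolation=cv2.INTER_CUBIC)
cv2.imwrite("pics/grip.png",np.hstack([b(w,.9),b(q[80:206,290:380],3)])[:,:,::-1])
```

```text
[ 0.49  0.72 -0.18  2.26  1.32  0.05 -0.91] [ 0.43110869 -0.19936719  0.10878436] [ 0.37236659 -0.0745688   0.1731421 ]
```

View pics/grip.png

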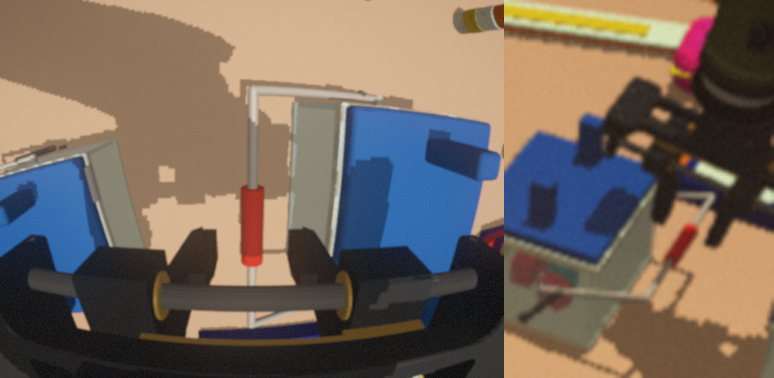

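The sleeve at (252,225) in the wrist part lies between the fingers. The descent stopped short near the joint 6 limit, so I'll tilt less and go down the rest of the way.

Request:
step_arm([
  [[0.1,0.1,0],[-0.1,3,0]],
  [[0.1,0.1,0],[-0.1,3,0]],
  [[0.1,0,-0.5],[0,0,0]],
  [[0,0,-0.7],[0,0,0]],
  [[0,0,-0.7],[0,0,0]],
  [[0,0,-0.7],[0,0,0]],
  [[0,0,-0.5],[0,0,0]],
  [[0,0,0],[0,0,0]],
  [[0,0,0],[0,0,0]],
  [[0,0,0],[0,0,0]],
])

```text
clock: 21.7
tool_pos: [0.4343, -0.199, 0.0744]
eef_rot: [0.691, 0.722, 0.028, 0.032]
contact_force: [0.4, 0.4, -0.4]
opening: 0.449
finger_force: 0.0
```

Close on the sleeve.

Request:
step_arm([
  [[0,0,0],[0,0,0]],
  [[0,0,0],[0,0,0]],
  [[0,0,0],[0,0,0]],
  [[0,0,0],[0,0,0]],
  [[0,0,0],[0,0,0]],
  [[0,0,0],[0,0,0]],
  [[0,0,0],[0,0,0]],
  [[0,0,0],[0,0,0]],
  [[0,0,0],[0,0,0]],
  [[0,0,0],[0,0,0]],
], fingers=0, grip_force=30)

```text
clock: 22.7
tool_pos: [0.4353, -0.199, 0.0743]
eef_rot: [0.691, 0.722, 0.029, 0.032]
contact_force: [5.3, -0.1, -0.9]
opening: 0.147
finger_force: 30.0
```

Run:
```python
from h import *
s=r.get_state();print(np.round(s["q"],2),s["tool_pos"],s["contact_force"],s["opening"])
a=.3+np.arange(0,1.5,.0725);P=np.c_[-10.5*np.cos(a),10.5*np.sin(a)];print(np.round(np.diff(P,axis=0),2).tolist())
```

```text
[ 0.57  0.81 -0.36  2.2   1.23  0.25 -0.84] [ 0.43529054 -0.19896725  0.07427311] [ 5.27238695 -0.14937962 -0.90959276] 0.1468047550279303
[[0.25, 0.72], [0.3, 0.7], [0.35, 0.67], [0.4, 0.65], [0.45, 0.62], [0.49, 0.58], [0.53, 0.55], [0.57, 0.51], [0.6, 0.46], [0.64, 0.42], [0.66, 0.37], [0.69, 0.32], [0.71, 0.27], [0.73, 0.22], [0.74, 0.17], [0.75, 0.11], [0.76, 0.06], [0.76, 0.0], [0.76, -0.05], [0.75, -0.11]]
```

Request:
step_arm([
  [[0.25,0.01,0.72],[0,0,0]],
  [[0.3,0.01,0.7],[0,0,0]],
  [[0.35,0.01,0.67],[0,0,0]],
  [[0.4,0.02,0.65],[0,0,0]],
  [[0.45,0.02,0.62],[0,0,0]],
  [[0.49,0.02,0.58],[0,0,0]],
  [[0.53,0.02,0.55],[0,0,0]],
  [[0.57,0.02,0.51],[0,0,0]],
  [[0.6,0.02,0.46],[0,0,0]],
  [[0.64,0.03,0.42],[0,0,0]],
])

```text
clock: 23.7
tool_pos: [0.4737, -0.1976, 0.1322]
eef_rot: [0.691, 0.722, 0.023, 0.028]
contact_force: [-12.4, 0.7, 9.3]
opening: 0.151
finger_force: 30.0
```

Request:
step_arm([
  [[0.66,0.03,0.37],[0,0,0]],
  [[0.69,0.03,0.32],[0,0,0]],
  [[0.71,0.03,0.27],[0,0,0]],
  [[0.73,0.03,0.22],[0,0,0]],
  [[0.74,0.03,0.17],[0,0,0]],
  [[0.75,0.03,0.11],[0,0,0]],
  [[0.76,0.03,0.06],[0,0,0]],
  [[0.76,0.03,0],[0,0,0]],
  [[0.76,0.03,-0.05],[0,0,0]],
  [[0.5,0.02,-0.05],[0,0,0]],
])

```text
clock: 24.7
tool_pos: [0.5508, -0.1949, 0.1464]
eef_rot: [0.691, 0.722, 0.027, 0.031]
contact_force: [-2.0, -3.1, -3.0]
opening: 0.143
finger_force: 30.4
```

Request:
step_arm([
  [[0,0,0],[0,0,0]],
  [[0,0,0],[0,0,0]],
  [[0,0,0],[0,0,0]],
  [[0,0,0],[0,0,0]],
  [[0,0,0],[0,0,0]],
  [[0,0,1],[0,0,0]],
  [[0,0,3],[0,0,0]],
  [[0,0,4],[0,0,0]],
  [[0,0,4],[0,0,0]],
  [[0,0,3],[0,0,0]],
], fingers=0.6)

```text
clock: 25.7
tool_pos: [0.5513, -0.1938, 0.3005]
eef_rot: [0.69, 0.722, 0.029, 0.033]
contact_force: [1.1, 0.8, -0.2]
opening: 0.6
finger_force: 0.0
```

Run:
```python
from h import *
cs=r.calibration("side");q,d=r.snapshot("side");p,_=r.snapshot("top")
m=px(mask(q,(0,150,90),(6,255,255),(270,70,370,180)));P=deep(cs,m,d);P=P[P[:,2]>.13];print(len(P),P.mean(0) if len(P) else "")
b=lambda a,k:cv2.resize(a,None,fx=k,fy=k,interpolation=cv2.INTER_CUBIC)
cv2.imwrite("pics/end.png",np.hstack([b(q[60:310,180:400],2)[:500],b(p[130:255,170:290],2.6)[:325].copy() if 0 else cv2.resize(p[130:255,170:250],(320,500))])[:,:,::-1])
```

```text
51 [ 0.55055852 -0.18870543  0.168269  ]
```

View pics/end.png

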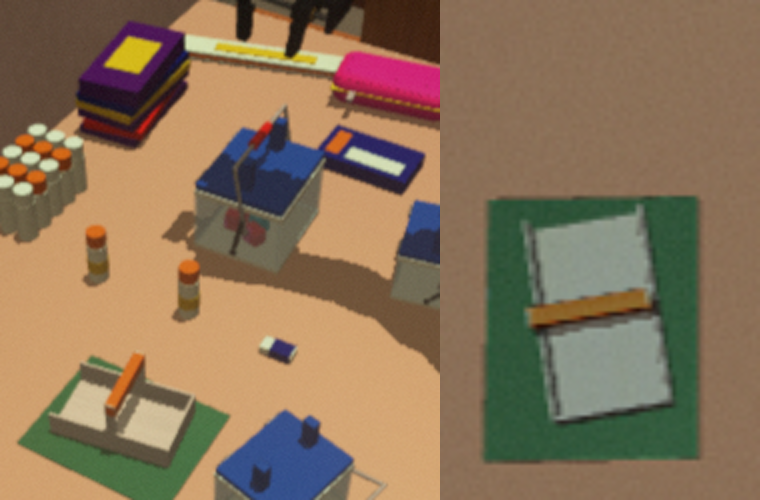

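The bail is clamped: the sleeve, at (262,135), measures x = 0.5506 and z ≈ 0.165. The lid is shut, the tray is flat on the mat and nothing else has moved.

```bash
python3 -c "
from plant import r
print(r.finish_job())"
```

```text
the job is handed in; nothing more can be done
None
```

The job is handed in: all five sharpeners are in the canister, the empty tray is flat on the mat and let go, and the lid is shut with the bail clamped; `finish_job()` returned no verdict, so this rests on my final pictures and measurements.

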